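# Rock the ink-tin dispenser's seesaw gate over to the empty chute

### The job

The right-hand chute of the ink-tin dispenser (right as the robot sees it) is full and tins have backed up on to its yellow seesaw gate. With a fingertip press down the raised red pad of the rocker until the gate has tipped right over on to its other stop, so that the two waiting tins roll down the empty left-hand chute, then take the hand away. Work only by the rocker: do not touch any of the tins in the dispenser, and leave the other things on the bench where they are.

Things in the scene. Friction and masses are not known exactly. Their poses are not given: they have to be found in the camera images.
- dispenser: Fixed bench-top gravity dispenser for ink tins, 500 mm long, 130 mm deep, 240 mm high: a magazine in the middle, a seesaw gate under it, a white chute down to each side. Origin: centre of its underside, on the bench; x points away from the robot, y to the robot's left along the dispenser, z up. Offsets below are in this frame.
- magazine_top (a point): Top centre (0, 0, 240 mm) of the upright magazine: four aluminium angle posts, 63 mm (x) by 73 mm (y) over all, open between them, in which the tins wait one above another.
- chute_left_end (a point): Low end (0, 218, 46 mm) of the left-hand chute, empty at the start: white U-shaped channel 62 mm wide with low side lips, falling at 11.5 degrees from the gate to an end stop whose upper edge is at z = 100 mm. Holds three tins.
- chute_right_end (a point): Low end (0, -218, 46 mm) of the right-hand chute, full at the start; mirror image of the left one.
- pivot (a point): Middle of the seesaw's pivot shaft (0, 0, 108 mm), which runs along x. It carries the yellow cradle-shaped gate (62 mm long, between the chutes, its floor 12 mm below the pivot) and, on the robot's side, a black V-shaped rocker bar (x = -55 to -61 mm) with a red thumb pad at the end of each arm.
- gate (a joint): Angle of gate and rocker, rad. 0: on the right-hand stop, tins feed right (start). 0.32: level. 0.64: on the left-hand stop, tins feed left. Growing values lower the left pad and raise the right one. A push of about 1.5 N on the raised pad turns it; the pivot is a little stiff, so it stays where it is left.
- pad_left (a point): Centre of the top face of the left red thumb pad (44 mm in x, 40 mm in y, 8 mm thick), raised at the start. It lies at (-80, 100, 188 mm) at joint 0 and moves on a circle about the pivot shaft to (-80, 128, 113 mm) at joint 0.64. Nothing to hit below it but the bench and low things lying on it.
- pad_right (a point): Centre of the top face of the right red thumb pad, the mirror image of the left one; lowered at the start.
- tin_full1: Closed metal ink tin lying on its side, 64 mm diameter, 48 mm long along x, about 0.2 kg, cream label with a black band; origin at its centre. It is the uppermost of the three tins filling the right-hand chute, next to the gate. It rolls by itself.
- tin_full2: Closed metal ink tin lying on its side, 64 mm diameter, 48 mm long along x, about 0.2 kg, cream label with a black band; origin at its centre. It is the middle tin in the right-hand chute. It rolls by itself.
- tin_full3: Closed metal ink tin lying on its side, 64 mm diameter, 48 mm long along x, about 0.2 kg, cream label with a black band; origin at its centre. It is the lowest tin in the right-hand chute, against its end stop. It rolls by itself.
- tin_wait1: Closed metal ink tin lying on its side, 64 mm diameter, 48 mm long along x, about 0.2 kg, cream label with a black band; origin at its centre. It is the lowest waiting tin, resting on the gate and blocked by tin_full1. It rolls by itself.
- tin_wait2: Closed metal ink tin lying on its side, 64 mm diameter, 48 mm long along x, about 0.2 kg, cream label with a black band; origin at its centre. It is the upper waiting tin, in the magazine on top of tin_wait1. It rolls by itself.
- upright_tin: Bystander: closed ink tin standing upright on the bench in front of the dispenser, 68 mm diameter, 46 mm high, cream label with a red band; origin at the centre of its underside.
- ink_knife: Bystander: ink knife 190 mm long lying on the bench in front of the dispenser, long axis = its x; origin at the underside near its middle.
- oil_bottle: Bystander: amber oil bottle standing behind the dispenser, 58 mm diameter, 130 mm high; origin at the centre of its underside.
- brayer: Bystander: hand roller lying behind the dispenser, black roller 40 mm diameter, 90 mm long, wooden handle 95 mm long towards its -x; origin on the bench under the roller's axis.
There are look-alikes about, which are no part of the job. Leave any blue or orange look-alike of the tin_full2 alone.

How it is judged (in metres and radians):
At the end, for the whole second after the job is handed in: The gate lies on its left-hand stop (joint above 0.58 of 0.64 rad), the two waiting tins lie at rest in the left-hand chute (more than 50 mm left of the pivot, within 10 mm of the chute's middle line, on its floor) and the three other tins are still at rest in the right-hand chute (value of joint gate above 0.58 rad and y of each of tin_full1, tin_full2, tin_full3 in the frame of dispenser below -0.05 m and x of tin_full1 in the frame of dispenser between -0.01 and 0.01 m and z of tin_full1 in the frame of dispenser between 0.065 and 0.125 m and linear speed of each of tin_full1, tin_full2, tin_full3, tin_wait1, tin_wait2 below 0.02 m/s and x of tin_full2 in the frame of dispenser between -0.01 and 0.01 m and z of tin_full2 in the frame of dispenser between 0.065 and 0.125 m and x of tin_full3 in the frame of dispenser between -0.01 and 0.01 m and z of tin_full3 in the frame of dispenser between 0.065 and 0.125 m and y of each of tin_wait1, tin_wait2 in the frame of dispenser above 0.05 m and x of tin_wait1 in the frame of dispenser between -0.01 and 0.01 m and z of tin_wait1 in the frame of dispenser between 0.065 and 0.125 m and x of tin_wait2 in the frame of dispenser between -0.01 and 0.01 m and z of tin_wait2 in the frame of dispenser between 0.065 and 0.125 m); the robot touches nothing.
It fails at once if the robot touches (or picks up, or carries) a tin in the dispenser (contact force between any of tin_full1, tin_full2, tin_full3, tin_wait1, tin_wait2 and the arm above 0.3 N or contact force between any of tin_full1, tin_full2, tin_full3, tin_wait1, tin_wait2 and the fingers above 0.3 N).
It fails at once if a bystander on the bench is moved by more than 15 mm (distance of any of upright_tin, ink_knife, oil_bottle, brayer from where it was at the start of the episode above 0.015 m).
It also fails if it takes over 45 s, if anything falls off the work surface, if the arm or the gripper's body presses on something with over 40 N, if the wrist force passes 120 N, or if a joint passes its speed limit or range.

### The arm

A 6-joint arm with a two-finger parallel gripper is mounted at the origin on the work surface. World frame = base frame: x ahead of the robot, y to its left, z up, the work surface at z = 0. Lengths are in mm, angles in rad, forces in N, time in s.
With the tool pointing down it reaches from about 350 to 775 mm from the base axis. Payload 7.3 kg.
Tool frame: the origin (TCP) lies at the very end of the fingers, on their centre line; the grasp point (between the pads) lies grip_point_offset behind it (grip_point_offset is the distance from the TCP to the grasp point, in mm); z points along the fingers, y is the line along which they close (so a half turn about z gives the same grasp; the last joint's range is limited). The gripper opens to 92 mm and grips with 3 to 60 N. Pads are 19 mm wide; open, the fingers measure 130 mm over their backs; the gripper's body (75 mm by 190 mm) begins 47 mm behind the grasp point.
Start: joints at [-1.28, 0.342, 1.524, -0, 1.275, -0.146], TCP at [222.121, -475.718, 226.741] pointing down, gripper open.
Joint ranges: [-2.53, 2.53], [-0.77, 2.02], [0.04, 2.7], [-1, 4.14], [0.28, 2.66], [-3.11, 3.11]. Speed limits (rad/s): [2.57, 2.57, 3.14, 3.14, 3.14, 3.14].

### API

Orientations are given as [roll, pitch, yaw] about the fixed x, y, z axes, in that order (R = Rz(yaw) Ry(pitch) Rx(roll)).
In Python, from cell import * gives the robot as it stands.
- The arm moves only by the shell command python3 -m creep 'ROWS' [FORCE]. ROWS is JSON, a list of rows, each a list of 5 numbers: the finger opening in m, from 0 to 0.0918, then the shift along the tool's x, y, z in m, then the turn about the tool's z in rad. In form: [[fingers, tx, ty, tz, turn], ...]. A call has 1 to 12 rows; each row shifts and turns the commanded pose from where the row before left it, along the tool's axes as they then stand; what a row does not reach is not made up. A row lasts 1/12 s, in which the tool goes at most 41.7 mm and 7.16 degrees, less where a joint would pass 70% of its speed; a pose out of reach is approached as far as the arm can. A call is refused whole if a number of a shift passes 0.0417 or a number of a turn 0.125, either way. A call with a gripper value outside its range is refused whole. The fingers move at their own pace and stop on an object; FORCE is the grip in N (left out, the last holds). Time passes only in rows, so rows that do not move let the fingers close. It gives the time, the measured TCP pose, the force, the opening and the grip force at its end, in the units of the state.
- get_state(): the state, without advancing time (a new reading comes with each control period).
- capture(name): name is "scene" or "top" or "wrist"; returns the picture (384x512x3 uint8, red, green, blue); there is no depth.
- get_calibration(name): a dict with "K" (3x3 intrinsics, pixels), "k1" (the pictures are not rectified: a ray, as slopes to the right and down, at radius r is drawn at 1 + k1 r^2 times it, then the intrinsics apply), "T" (4x4, takes a point from camera to world coordinates); the wrist camera has in their place "tool_from_camera" (4x4, takes a point from camera to tool coordinates, whose origin is the TCP and whose axes are the flange's). Camera axes: x right, y up, looking along -z (the intrinsics and any distortion apply to the point x, -y, -z); pixel columns grow to the right and rows downward; lengths in mm; the calibration is good to about 2 mm. A picture is of the moment at which its call begins: read the wrist's pose just before it. get_calibration takes no time and is no camera call.
- sign_off(): hands the job in; it is judged then, once.
The state is a dict: "time": time; "joint_positions": joint angles; "qd": joint speeds; "tau": joint torques, N m; "tcp_pos": TCP position; "tool_rot": TCP orientation; "ft_force": force on the tool from outside, world axes, zero at the start; "ft_torque": the same for the moment, N m; "grip_width": opening from 0.0 (shut) to 1.0 (fully open); "gripper_force": force on a finger pad.
Only numpy, scipy, OpenCV 4.12 (cv2) and the standard library are available. Lean on these libraries where they do the work, as an engineer would, in place of code of your own. Each camera call takes 0.05 s, during which the arm holds its last target. There are 200 camera calls.

## Working session

There is one attempt and no reset: what is moved stays moved. The work goes in short steps, Python scripts to look and compute and a shell command to move; the robot and the scene stay as the last step left them, time stands still between calls to the robot, and variables do not carry over. Pictures are saved under pics/ and viewed, at most 10 in all, crops included, and the job is handed in when it is done.

```bash
mkdir -p pics
python3 - <<'E'
from cell import *
import cv2,numpy as np
for n in("scene","top"):
    im=capture(n); cv2.imwrite(f"pics/{n}0.png",im[...,::-1])
    h=cv2.cvtColor(im,cv2.COLOR_RGB2HSV)
    m=(((h[...,0]<8)|(h[...,0]>172))&(h[...,1]>140)&(h[...,2]>70)).astype('uint8')
    k,l,s,c=cv2.connectedComponentsWithStats(m)
    for i in range(1,k):
        if s[i,4]>25: print(n,s[i],c[i].round(1))
    g=get_calibration(n);print(np.round(g["K"],1).tolist(),g["k1"],np.round(g["T"],3).tolist())
s=get_state();print(s["time"],s["tcp_pos"],s["tool_rot"])
E
```

```text
scene [329 135  18  17 226] [337.4 143. ]
scene [230 164  15  16 201] [237.1 171.8]
[[481.4, 0.0, 260.2], [0.0, 481.4, 192.4], [0.0, 0.0, 1.0]] 0.04457367155515264 [[-0.138, -0.76, 0.635, 1229.455], [0.99, -0.1, 0.097, 154.05], [-0.01, 0.643, 0.766, 936.657], [0.0, 0.0, 0.0, 1.0]]
top [275 228  18  19 255] [283.2 236.7]
top [176 241  20  22 337] [185.4 251.7]
[[358.1, 0.0, 257.6], [0.0, 358.1, 199.2], [0.0, 0.0, 1.0]] -0.08797351868895734 [[0.018, 0.974, -0.226, 378.024], [-1.0, 0.018, -0.0, 50.801], [0.004, 0.226, 0.974, 984.641], [0.0, 0.0, 0.0, 1.0]]
0.1 [ 222.01854685 -475.35898718  226.11934688] [-3.14023737e+00 -1.95008679e-04  4.36815097e-01]
```

View pics/scene0.png

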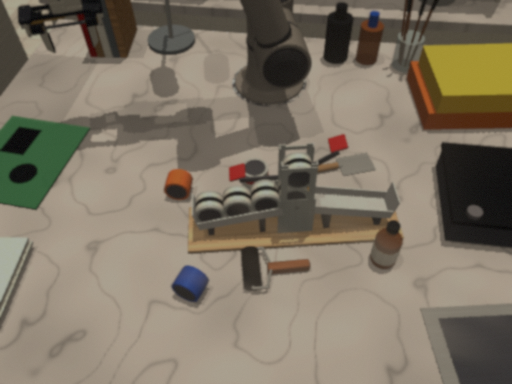

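View pics/top0.png

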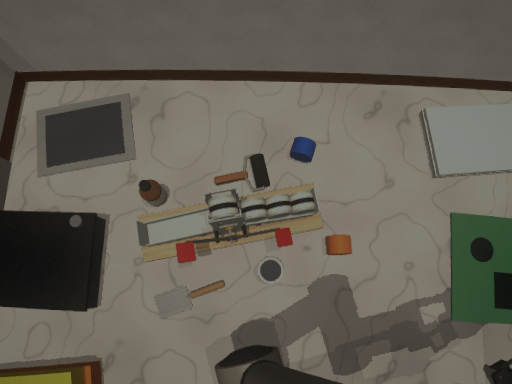

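The scene picture looks back from the far side: the raised pad is at (337,143) and the lowered one at (237,172). In the top picture, where left is the robot's left, they are at (185,252) and (283,237). The empty chute is left, at top (175,227).

Things that could be mistaken:
- **Red pads:** left top(185,252), right top(283,237). I choose the left one because it is raised and on the empty chute's side.
- **Red tool:** in the scene background at (85,35).
- **Look-alike tins:** orange top(339,245) and blue top(303,149).

```bash
cat > h.py <<'E'
from cell import *
import cv2,numpy as np
def ray(n,p):
    g=get_calibration(n);K=np.array(g["K"]);T=np.array(g["T"]);k=g["k1"]
    d=np.array([(p[0]-K[0,2])/K[0,0],(p[1]-K[1,2])/K[1,1]]);u=d.copy()
    for _ in range(20): u=d/(1+k*(u@u))
    v=T[:3,:3]@np.array([u[0],-u[1],-1]);return T[:3,3],v/np.linalg.norm(v)
def tri(a,b):
    (o,u),(q,v)=ray("scene",a),ray("top",b)
    s=np.linalg.lstsq(np.c_[u,-v],q-o,rcond=None)[0]
    A,B=o+s[0]*u,q+s[1]*v;return (A+B)/2,np.linalg.norm(A-B)
def plane(n,p,z):
    o,v=ray(n,p);return o+v*(z-o[2])/v[2]
E
python3 - <<'E'
from h import *
L,e=tri((337.4,143),(185.4,251.7));R,f=tri((237.1,171.8),(283.2,236.7))
print(L.round(1),e,R.round(1),f,np.linalg.norm((L-R)[:2]))
d=(L-R)[:2];yaw=np.arctan2(-d[0],d[1]);print("yaw",yaw)
# pivot from pads: pad y +100 at left, -128 right
Rm=np.array([[np.cos(yaw),-np.sin(yaw)],[np.sin(yaw),np.cos(yaw)]])
print("origin",L[:2]-Rm@[-80,100],R[:2]-Rm@[-80,-128])
im=cv2.imread("pics/top0.png")[190:320,130:330];cv2.imwrite("pics/crop.png",cv2.resize(im,None,fx=4,fy=4))
for n,p in(("knife blade",(173,302)),("knife handle end",(224,284))):print(n,plane("top",p,5).round())
print("uprtin",plane("top",(270,269),46).round(),"orange",plane("top",(339,245),50).round())
for p in ((139,222),(146,258),(323,228)):print(plane("top",p,10).round())
g=get_calibration("wrist");print(np.round(g["tool_from_camera"],2).tolist())
import cell;print(cell.grip_point_offset if hasattr(cell,"grip_point_offset") else None)
print(get_state())
E
```

```text
[440.4 209.9 183.6] 0.6494828812981265 [487.5 -12.8 108.4] 0.7651475923215286 227.65460855882105
yaw 0.20849407734499056
origin [539.36556709 128.63488671] [539.29407562 128.97279826]
knife blade [320. 272.   5.]
knife handle end [370. 137.   5.]
uprtin [411.  16.  46.] orange [ 475. -164.   50.]
[533. 380.  10.]
[434. 352.  10.]
[ 526. -130.   10.]
[[0.0, 0.97, 0.25, 66.01], [1.0, -0.0, 0.0, -0.44], [0.0, 0.25, -0.97, -158.33], [0.0, 0.0, 0.0, 1.0]]
18.8
{'time': 0.1, 'joint_positions': array([-1.27998846e+00,  3.42668147e-01,  1.52488504e+00, -4.43791526e-06,
        1.27540870e+00, -1.46006071e-01]), 'qd': array([-0.00118336, -0.00033568, -0.00178464,  0.0002396 ,  0.00015507,
        0.00185916]), 'tau': array([ 1.47219900e-03, -4.32004631e+01, -2.44694942e+01,  7.18763075e-02,
        5.25838626e-02, -4.79435892e-05]), 'tcp_pos': array([ 222.01854685, -475.35898718,  226.11934688]), 'tool_rot': array([-3.14023737e+00, -1.95008679e-04,  4.36815097e-01]), 'ft_force': array([ 0.59869061, -0.37231457,  0.21511712]), 'ft_torque': array([-0.04521967, -0.00278201, -0.0153838 ]), 'gripper_force': 0.0, 'grip_width': 1.0014464613943235}
```

View pics/crop.png

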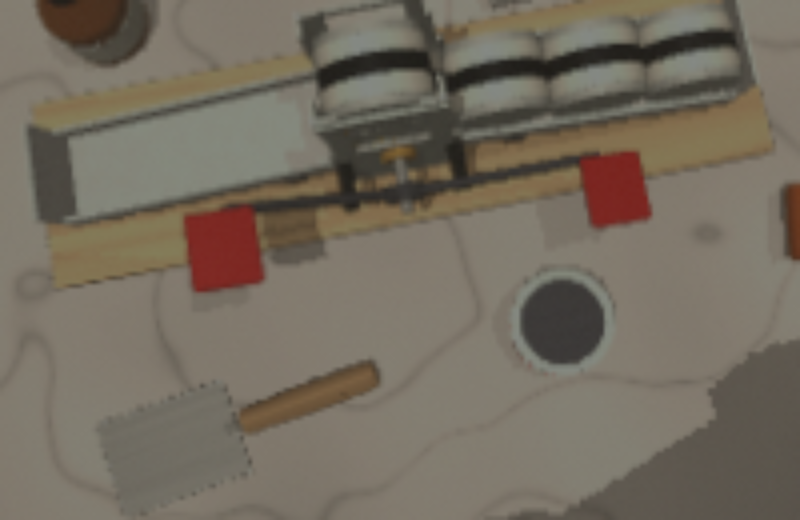

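The raised left pad comes out at (440,210,184) and its mirror at (488,-13,108). Both give the dispenser origin (539,129) with yaw 0.2085, and the crop confirms the choice. I turn the tool so that its x lies along the dispenser's y and its y along the dispenser's x, and shut the fingers.

```bash
python3 -m creep '[[0,0,0,0,-0.122],[0,0,0,0,-0.122],[0,0,0,0,-0.122],[0,0,0,0,-0.122],[0,0,0,0,-0.122],[0,0,0,0,-0.122],[0,0,0,0,-0.122],[0,0,0,0,-0.122],[0,0,0,0,-0.122],[0,0,0,0,-0.122],[0,0,0,0,-0.122],[0,0,0,0,0]]' 10
python3 -m creep '[[0,0,0.03,0,0],[0,0,0.03,0,0],[0,0,0.03,0,0],[0,0,0.03,0,0],[0,0,0.03,0,0],[0,0,0.03,0,0],[0,0,0.03,0,0],[0,0,0.03,0,0],[0,0,0.03,0,0],[0,0,0.03,0,0],[0,0,0,0,0]]'
cat >> h.py <<'E'
def disp():
    s=get_state();c,n=np.cos(.2085),np.sin(.2085);d=s["tcp_pos"]-[539.3,128.8,0]
    print("disp",np.round([c*d[0]+n*d[1],-n*d[0]+c*d[1],d[2]],1),"rot",s["tool_rot"].round(3),"F",s["ft_force"].round(2),"t",s["time"],"w",round(s["grip_width"],3))
E
python3 -c "from h import *;disp()"
```

```text
time: 1.1
tcp_pos: [222.1, -475.5, 226.4]
tool_rot: [-3.142, -0.001, 1.783]
ft_force: [0.2, 0.1, -0.1]
grip_width: 0.178
gripper_force: 0.0
time: 2.02
tcp_pos: [520.1, -411.4, 225.5]
tool_rot: [3.14, -0.001, 1.779]
ft_force: [-0.2, 0.3, -0.2]
grip_width: 0.001
gripper_force: 0.0
disp [-130.6 -524.5  225.5] rot [ 3.140e+00 -1.000e-03  1.779e+00] F [-0.22  0.28 -0.21] t 2.0167 w 0.001
```

```bash
python3 -m creep '[[0,0.04,0,0,0],[0,0.04,0,0,0],[0,0.04,0,0,0],[0,0.04,0,0,0],[0,0.04,0,0,0],[0,0.04,0,0,0],[0,0.04,0,0,0],[0,0.04,0,0,0],[0,0.04,0,0,0],[0,0.04,0,0,0],[0,0.04,0,0,0],[0,0.04,0,0,0]]' >/dev/null
python3 -m creep '[[0,0.03,0,0,0],[0,0.03,0.01,0,0],[0,0.03,0.01,0,0],[0,0.03,0.01,0,0],[0,0.03,0.015,0,0],[0,0,0,0,0],[0,0,0,0,0]]'
python3 - <<'E'
from h import *
disp()
for n in("top","wrist"):cv2.imwrite(f"pics/{n}1.png",capture(n)[...,::-1])
a=cv2.imread("pics/top1.png")[150:310,100:340];b=cv2.imread("pics/wrist1.png")
cv2.imwrite("pics/c1.png",np.vstack([cv2.resize(a,(450,300)),cv2.resize(b[::],(450,300))]))
E
```

```text
time: 3.6
tcp_pos: [429.2, 212.7, 226.2]
tool_rot: [-3.141, 0.0, 1.779]
ft_force: [-0.3, -1.3, 0.5]
grip_width: 0.006
gripper_force: 0.0
disp [-90.3 104.9 226.2] rot [-3.141  0.     1.779] F [-0.27 -1.29  0.48] t 3.6 w 0.006
```

View pics/c1.png

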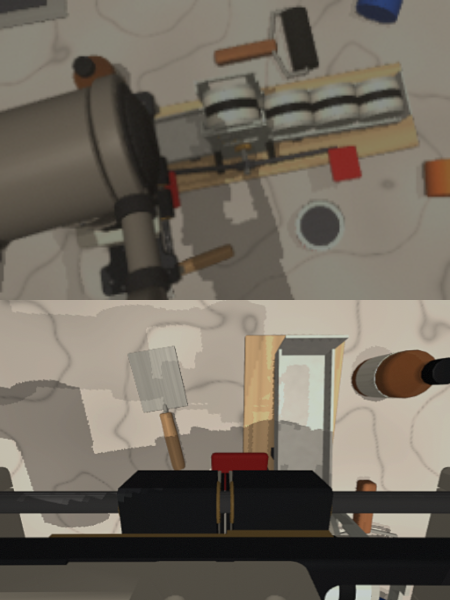

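The wrist view shows the pad at about (240,462), some 10 mm towards the dispenser from the fingers at (226,500). I shift 6 mm, come down, then press along the arc.

```bash
python3 -m creep '[[0,0,0.006,0.01,0],[0,0,0,0.01,0],[0,0,0,0.01,0],[0,0,0,0,0]]'
python3 -m creep '[[0,0.003,0,0.006,0],[0,0.003,0,0.006,0],[0,0.003,0,0.006,0],[0,0.003,0,0.006,0],[0,0.002,0,0.006,0],[0,0.002,0,0.006,0],[0,0.002,0,0.006,0],[0,0.002,0,0.006,0],[0,0.001,0,0.006,0],[0,0.001,0,0.006,0],[0,0,0,0,0],[0,0,0,0,0]]'
python3 -c "from h import *;disp()"
```

```text
time: 4.03
tcp_pos: [434.7, 211.7, 194.4]
tool_rot: [-3.138, 0.001, 1.776]
ft_force: [-0.2, -0.9, -0.3]
grip_width: 0.007
gripper_force: 0.0
time: 5.03
tcp_pos: [430.5, 234.3, 136.1]
tool_rot: [-3.14, 0.001, 1.779]
ft_force: [0.3, 0.5, 0.8]
grip_width: 0.008
gripper_force: 0.0
disp [-84.6 125.8 136.1] rot [-3.140e+00  1.000e-03  1.779e+00] F [0.33 0.55 0.8 ] t 5.0333 w 0.008
```

```bash
python3 -m creep '[[0,0,0,0.005,0],[0,0,0,0.005,0],[0,0,0,0.005,0],[0,0,0,0.004,0],[0,0,0,0,0]]'
python3 -m creep '[[0,0,0,0.002,0],[0,0,0,0,0]]'
```

```text
time: 5.45
tcp_pos: [430.6, 234.5, 116.8]
tool_rot: [-3.14, 0.0, 1.779]
ft_force: [-0.2, -0.6, 0.4]
grip_width: 0.004
gripper_force: 0.2
time: 5.62
tcp_pos: [430.8, 234.4, 116.0]
tool_rot: [-3.141, 0.001, 1.779]
ft_force: [-2.9, -0.8, 6.7]
grip_width: 0.005
gripper_force: 2.9
```

The force has risen to 6.7 N at the expected height, so the gate is on its stop. I hold briefly, then lift straight off and move back towards the left.

```bash
python3 -m creep '[[0,0,0,0.001,0],[0,0,0,0,0],[0,0,0,0,0],[0,0,0,-0.01,0],[0,0,0,-0.03,0],[0,0,0,-0.03,0],[0,0,0,-0.03,0],[0,0,0,-0.03,0],[0,0.03,-0.01,-0.02,0],[0,0.04,-0.01,0,0],[0,0.04,-0.01,0,0],[0,0.04,-0.01,0,0]]'
python3 -m creep '[[0,0.04,0,0,0],[0,0.04,0,0,0],[0,0.04,0,0,0],[0,0,0,0,0],[0,0,0,0,0],[0,0,0,0,0],[0,0,0,0,0],[0,0,0,0,0],[0,0,0,0,0]]'
python3 - <<'E'
from h import *
disp()
a=[capture(n)[...,::-1] for n in("scene","top")]
cv2.imwrite("pics/c2.png",np.vstack([cv2.resize(a[0][110:290,160:430],(450,300)),cv2.resize(a[1][150:310,100:340],(450,300))]))
E
```

```text
time: 6.62
tcp_pos: [360.1, 374.3, 265.3]
tool_rot: [3.14, -0.0, 1.777]
ft_force: [0.9, 0.5, -0.3]
grip_width: 0.005
gripper_force: 0.0
time: 7.37
tcp_pos: [336.6, 489.7, 265.1]
tool_rot: [3.141, -0.0, 1.777]
ft_force: [-0.2, 0.0, 0.0]
grip_width: 0.007
gripper_force: 0.0
disp [-123.6  395.   265.1] rot [ 3.141 -0.     1.777] F [-0.15  0.01  0.  ] t 7.3667 w 0.007
```

View pics/c2.png

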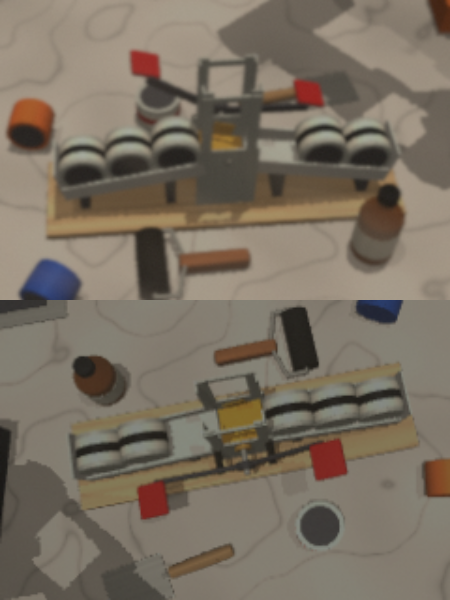

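Both waiting tins lie in the left chute (top crop (97,447) and (143,437)), three remain on the right, and the left pad is low. I let things settle, check the pad height, and sign off if it is good.

```bash
python3 -m creep '[[0,0,0,0,0],[0,0,0,0,0],[0,0,0,0,0],[0,0,0,0,0],[0,0,0,0,0],[0,0,0,0,0],[0,0,0,0,0],[0,0,0,0,0],[0,0,0,0,0],[0,0,0,0,0],[0,0,0,0,0],[0,0,0,0,0]]' >/dev/null
python3 - <<'E'
from h import *
P={}
for n in("scene","top"):
    h=cv2.cvtColor(capture(n),cv2.COLOR_RGB2HSV)
    m=(((h[...,0]<8)|(h[...,0]>172))&(h[...,1]>140)&(h[...,2]>70)).astype('uint8')
    k,l,s,c=cv2.connectedComponentsWithStats(m)
    P[n]=sorted([c[i] for i in range(1,k) if s[i,4]>100],key=lambda q:q[0]);print(n,np.round(P[n],1).tolist())
if len(P["scene"])==2==len(P["top"]):
    L,e=tri(P["scene"][1],P["top"][0]);R,f=tri(P["scene"][0],P["top"][1]);print(L,e,R,f)
    if abs(L[2]-110)<6 and abs(R[2]-185)<7: print(sign_off())
E
```

```text
scene [[246.6, 148.0], [344.6, 165.3]]
top [[181.2, 256.3], [274.6, 234.6]]
[434.73075114 234.64464256 108.54544081] 0.20962055584745634 [482.45436761  11.71460892 184.19101638] 0.08536954722815167
the job is handed in; nothing more can be done
None
```

The gate is tipped on to its left-hand stop and both waiting tins have rolled into the left-hand chute; the three full tins stayed in the right one, the hand is clear, and the job is handed in at about 9 s.

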